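# Slide a clay tile over the lip of the fettling jig and cam it tight

## Task

Load the dry clay tile into the tile jig for fettling: without lifting it, slide it over the metal lip until it drops flat into the pocket, and keep pushing until it bears definitely, but gently, against the end fence - it is unfired and chips if pushed hard. Then swing the cam lever right round to its stop so that it pins the tile against the guide batten, and leave everything else on the bench where it is.

Things in the scene. Friction and masses are not known exactly. Their poses are not given: they have to be found in the camera images.
- tile_mid (a point): centre of the square, dry, unfired clay tile (off-white, 108 x 108 mm, 14 mm thick, 0.2 to 0.4 kg, loose, lying flat on the bench in front of the jig's mouth). The point is half-way up, 7 mm above the tile's underside; z is up, x and y run square to its edges. Too wide to be gripped. It chips at 15 N of push.
- jig: wooden tile jig without a floor, screwed to the bench (its pocket's floor is the bench). Origin: bench level, in the corner between the pocket-side face of the metal lip and the inner face of the long guide batten. x = the way the tile goes in, over the lip towards the end fence; y = across, from guide batten to cam side; z up. Guide batten: inner face at y = 0, 10 mm high, x = -225 to 135.
- lip_mid (a point): middle of the lip's pocket-side top edge, at jig x = 0, y = 57 mm; axes as the jig's. Aluminium lip across the mouth: slope up from the bench at jig x = -24 to 6.5 mm high at x = -7, flat crest 6 mm high to x = 0, then a sheer drop to the bench. In the pocket the tile's top is 14 mm above the bench. Battens on the cam side, 10 mm high, inner face at y = 114, x = -24 to 28 and 85 to 135; a flared piece widens the mouth back to x = -52.
- fence: end fence of the jig, a 10 mm high, 18 mm thick, 112 mm long wooden bar across the pocket's far end, locked by two knurled screws 7 mm tall on its top; it does not move. Origin: bench level, foot of the face that meets the tile, mid-length; axes parallel to the jig's. It is set by hand, so its face lies anywhere from jig x = 111 to 115 mm (the tile has 3 to 7 mm of play between lip and fence).
- cam (a joint): angle of the eccentric cam lever on the jig's side opposite the guide batten, rad: 0 = open (lever points along jig +y, away from the pocket), 1.4 = its end stop, clamped (lever points nearly along jig -x, beside the pocket). Turns counter-clockwise seen from above with steady friction (about 2 N at the knob, more once the cam meets the tile at about 1.3) and stays where left. Starts at 0 to 0.25.
- cam_knob (a point): the lever's black upright knob, 16 mm diameter, from 20 to 52 mm above the bench, 58 mm from the pivot; the point is on its axis, 40 mm above the bench. The flat steel lever under it lies 13 to 20 mm above the bench.
- cam_pivot (a point): pivot axis of the cam lever, at jig x = 58, y = 125 mm; the point is 12 mm above the bench; axes as the jig's. The lever has 7 mm of metal past it on the other side. The steel cam under the lever, 2 to 11 mm above the bench, leaves the tile free at 0 and pins it against the guide batten at 1.4.
- test_tile: bystander: small square red clay test tile, 52 x 52 x 8 mm; origin under its centre
- fettling_knife: bystander: knife with a round wooden handle (100 x 12 mm) and a thin blade, lying beyond the guide batten; origin under the handle's middle, x along it
- rib: bystander: flat wooden potter's rib, 85 x 45 x 6 mm, beyond the end fence; origin under its centre
- brush: bystander: brush lying on the bench towards the robot's right; origin under it, x along it
- cup0: bystander: white clay cup, 84 mm wide, 55 mm high, standing on the bench at one side; origin under its centre
- cup1: bystander: white clay cup, 84 mm wide, 55 mm high, standing on the bench at one side; origin under its centre
Mind the look-alikes: they are no part of the job. Of the things that look like the part that bears tile_mid, take the one that is farthest to the robot's left at the start. What is shaped like the fence but red is not meant.

How it is judged:
By the outcome, as a careful person would: the job done as asked, in the order asked, and still so for the second after the job is handed in, with the robot touching nothing.
It also fails if it takes over 64 s, if anything falls off the work surface, if the arm or the gripper's body presses on something with over 40 N, if the wrist force passes 120 N, or if a joint passes its speed limit or range.

## Robot

A 6-joint arm with a two-finger parallel gripper is mounted at the origin on the work surface. World frame = base frame: x ahead of the robot, y to its left, z up, the work surface at z = 0. Lengths are in m, angles in rad, forces in N, time in s.
With the tool pointing down it reaches from about 0.3 to 0.775 m from the base axis. Payload 14.6 kg.
Tool frame: the origin (TCP) lies at the very end of the fingers, on their centre line; the grasp point (between the pads) lies 19 mm behind it; z points along the fingers, y is the line along which they close (so a half turn about z gives the same grasp; the last joint's range is limited). The gripper opens to 94 mm and grips with 3 to 60 N. Pads are 16 mm wide; open, the fingers measure 119 mm over their backs; the gripper's body (75 mm by 177 mm) begins 78 mm behind the grasp point.
Start: joints at [1.045, 0.3, 1.521, -0, 1.321, -0.067], TCP at [0.244, 0.493, 0.205] pointing down, gripper open.
Joint ranges: [-3.03, 3.03], [-0.79, 2.21], [0.23, 2.52], [-1.04, 4.18], [0, 3.07], [-2.55, 2.55]. Speed limits (rad/s): [2.22, 2.22, 2.57, 3.14, 3.14, 3.14].

## Interface

Orientations are given as [roll, pitch, yaw] about the fixed x, y, z axes, in that order (R = Rz(yaw) Ry(pitch) Rx(roll)).
In Python, from station import ctrl gives the robot as it stands. The module is installed in compiled form; this text tells all that it offers.
- The arm moves only by the tool play_rows, never from a script. Its argument "commands" is a list of rows, each a list of 7 numbers: the shift along the tool's x, y, z in m, then the turn, a rotation vector about the tool's x, y, z in degrees, then the closure, from -1 (fully open) to 1 (shut). A call has 1 to 20 rows; each row shifts and turns the commanded pose from where the row before left it, along the tool's axes as they then stand; what a row does not reach is not made up. A row lasts 1/12 s, in which the tool goes at most 41.7 mm and 7.16 degrees, less where a joint would pass 70% of its speed; a pose out of reach is approached as far as the arm can. A call is refused whole if a number of a shift passes 0.0417 or a number of a turn 7.16, either way. A call with a gripper value outside its range is refused whole. The fingers move at their own pace and stop on an object; "force" is the grip in N (left out, the last holds). Time passes only in rows, so rows that do not move let the fingers close. It gives the time, the measured TCP pose, the force, the opening and the grip force at its end, in the units of the state.
- ctrl.get_obs(): the state, without advancing time (a new reading comes with each control period).
- ctrl.camera(name): name is "scene" or "side" or "wrist"; returns the picture (480x640x3 uint8, blue, green, red); there is no depth.
- ctrl.camera_model(name): a dict with "fx", "fy", "cx", "cy" (pixels), "distortion" ([k1, k2, p1, p2, k3] as OpenCV has them; the pictures are not rectified), "rvec" (rotation vector, rad) and "tvec" (3), from world to camera coordinates, as OpenCV has them. Camera axes: x right, y down, z forward; pixel columns grow to the right and rows downward; lengths in m; the calibration is good to about 2 mm. A picture is of the moment at which its call begins: read the wrist's pose just before it. camera_model takes no time and is no camera call; for the wrist camera it gives the pose at the moment of the call.
- ctrl.hand_in(): hands the job in; it is judged then, once.
The state is a dict: "time_s": time; "qpos": joint angles; "joint_vel": joint speeds; "tau": joint torques, N m; "ee_pos": TCP position; "eef_rot": TCP orientation; "force": force on the tool from outside, world axes, zero at the start; "moment": the same for the moment, N m; "grip_width": finger opening in m; "grip_force": force on a finger pad.
Only numpy, scipy, OpenCV 4.12 (cv2) and the standard library are available. Lean on these libraries where they do the work, as an engineer would, in place of code of your own. Each camera call takes 0.05 s, during which the arm holds its last target. There are 200 camera calls.

## Working session

There is one attempt and no reset: what is moved stays moved. The work goes in short steps, Python scripts to look and compute and a tool call to move; the robot and the scene stay as the last step left them, time stands still between calls to the robot, and variables do not carry over. Pictures are saved under pics/ and viewed, at most 10 in all, crops included, and the job is handed in when it is done.

Besides the shell and the picture viewer there is one more tool, called after "Request:" in YAML: its name, and indented under it one key for each argument. play_rows: Moves the arm, as the interface text tells. Its arguments: {"type":"object","properties":{"commands":{"type":"array","items":{"type":"array","items":{"type":"number"}}},"force":{"type":"number"}},"required":["commands"]}

```bash
mkdir -p pics
python3 - <<'E'
from station import ctrl
import cv2,numpy as np
o=ctrl.get_obs();print(o)
for n in("scene","side"):
    cv2.imwrite(f"pics/{n}0.png",ctrl.camera(n));m=ctrl.camera_model(n);R=cv2.Rodrigues(np.array(m['rvec'],float))[0];print(n,m,-R.T@np.array(m['tvec']).ravel())
E
```

```text
{'time_s': 0.0, 'qpos': array([ 1.04539505e+00,  3.00492803e-01,  1.52157188e+00,  7.86930032e-07,
        1.32068252e+00, -6.66426410e-02]), 'joint_vel': array([-1.18259702e-03,  9.65215211e-04, -1.75329603e-03,  3.21125708e-04,
        3.32242944e-05,  1.81491870e-03]), 'tau': array([-1.31389224e-04, -5.31805015e+01, -3.52739990e+01,  7.08533311e-02,
        2.43817322e-02, -7.88016428e-05]), 'ee_pos': array([0.24345482, 0.49289898, 0.20487831]), 'eef_rot': array([-3.14044071e+00, -7.76459944e-05,  2.68283377e+00]), 'force': array([ 0.37725122, -0.24194588,  0.4162221 ]), 'moment': array([ 0.00594074,  0.0516137 , -0.01305128]), 'grip_force': 0.0, 'grip_width': 0.09382961138472527}
scene {'fx': 487.13022339640884, 'fy': 487.13022339640884, 'cx': 319.4783270772583, 'cy': 237.72467207870778, 'distortion': array([-0.02188502,  0.        ,  0.        ,  0.        ,  0.        ]), 'rvec': array([ 1.39820267,  2.30118825, -0.76855279]), 'tvec': array([ 0.25694694, -0.30586391,  1.39672667])} [1.08943421 0.26299125 0.92433141]
side {'fx': 446.94656150317843, 'fy': 446.94656150317843, 'cx': 320.4345405961651, 'cy': 232.23362200575838, 'distortion': array([-0.01158325,  0.        ,  0.        ,  0.        ,  0.        ]), 'rvec': array([ 2.22410486, -0.70488974,  0.29952492]), 'tvec': array([-0.41447341,  0.24755765,  0.92972247])} [ 0.0482098  -0.66469152  0.80828081]
```

View pics/scene0.png

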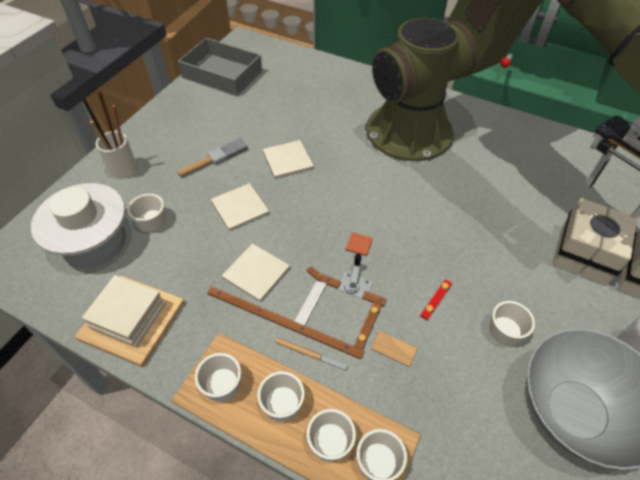

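View pics/side0.png

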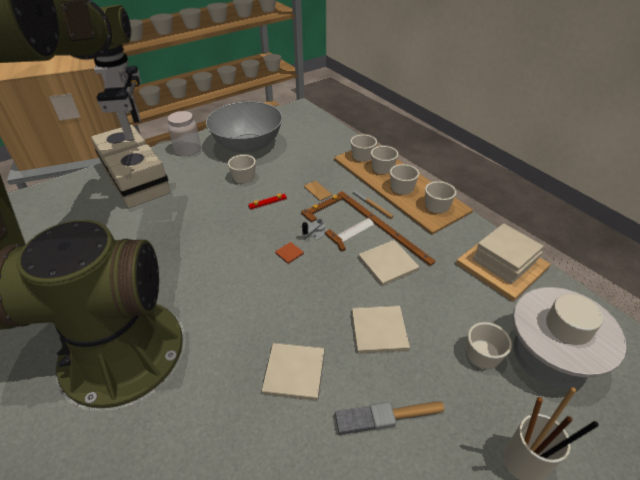

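```bash
cat > h.py <<'E'
import cv2,numpy as np
from station import ctrl
def ray(m,px):
    K=np.array([[m['fx'],0,m['cx']],[0,m['fy'],m['cy']],[0,0,1]]);px=np.array(px,float).reshape(-1,1,2)
    u=cv2.undistortPoints(px,K,np.array(m['distortion'],float)).reshape(-1,2)
    R=cv2.Rodrigues(np.array(m['rvec'],float))[0];c=-R.T@np.array(m['tvec'],float).ravel()
    return c,np.c_[u,np.ones(len(u))]@R
def plane(m,px,z):
    c,d=ray(m,px);return c+d*((z-c[2])/d[:,2])[:,None]
def proj(m,P):
    K=np.array([[m['fx'],0,m['cx']],[0,m['fy'],m['cy']],[0,0,1]])
    return cv2.projectPoints(np.array(P,float).reshape(-1,1,3),np.array(m['rvec'],float),np.array(m['tvec'],float),K,np.array(m['distortion'],float))[0].reshape(-1,2)
E
python3 - <<'E'
from h import *
np.set_printoptions(precision=4,suppress=True)
m=ctrl.camera_model("scene");im=cv2.imread("pics/scene0.png")
print("tiles",plane(m,[(288,158),(240,206),(255,271)],.014))
print("battens far/near ends, knob,pivot,redbar, lip",plane(m,[(210,292),(362,352),(382,300),(310,271),(358,260),(352,285),(437,299),(323,282),(300,322)],.01))
s=plane(ctrl.camera_model("side"),[(388,262),(433,262),(341,196)],.01);print(s)
cv2.imwrite("pics/crop1.png",cv2.resize(im[220:370,200:400],None,fx=4,fy=4,interpolation=cv2.INTER_CUBIC))
E
```

```text
tiles [[ 0.2708 -0.2446  0.014 ]
 [ 0.4739 -0.2656  0.014 ]
 [ 0.6199 -0.1315  0.014 ]]
battens far/near ends, knob,pivot,redbar, lip [[ 0.7096 -0.191   0.01  ]
 [ 0.6839  0.1592  0.01  ]
 [ 0.5549  0.1482  0.01  ]
 [ 0.5608 -0.0241  0.01  ]
 [ 0.4836  0.0589  0.01  ]
 [ 0.5505  0.0749  0.01  ]
 [ 0.4976  0.2529  0.01  ]
 [ 0.5731  0.0149  0.01  ]
 [ 0.6826  0.0169  0.01  ]]
[[ 0.6145 -0.1345  0.01  ]
 [ 0.7045 -0.1985  0.01  ]
 [ 0.6785  0.1428  0.01  ]]
```

View pics/crop1.png

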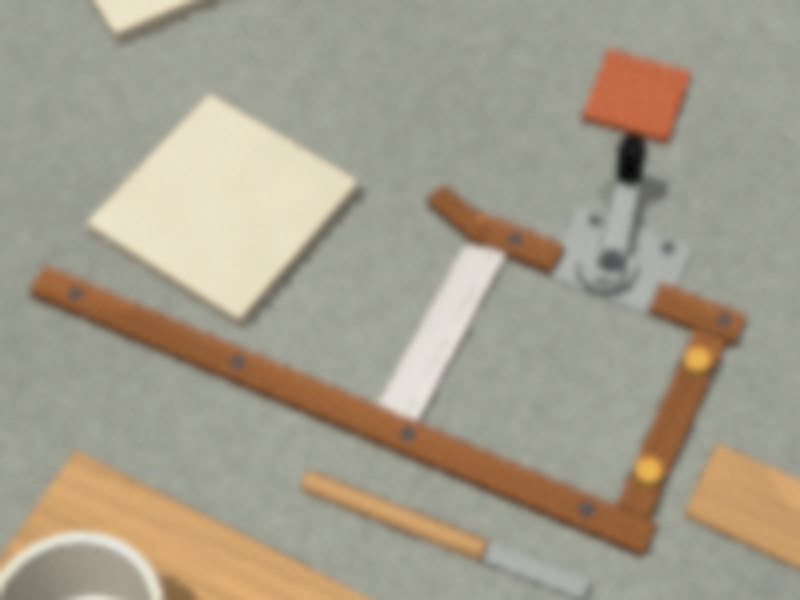

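Run:
```python
from h import *
np.set_printoptions(precision=4,suppress=True)
m=ctrl.camera_model("wrist");print(m)
R=cv2.Rodrigues(np.array(m['rvec'],float))[0];c=-R.T@np.array(m['tvec'],float).ravel();o=ctrl.get_obs()
y=o['eef_rot'][2];T=np.array([[np.cos(y),np.sin(y),0],[np.sin(y),-np.cos(y),0],[0,0,-1]])
print("cam in tool",T.T@(c-o['ee_pos']),"cam axes in tool (cols)\n",T.T@R.T)
```

```text
{'fx': 410.7118851017508, 'fy': 410.7118851017508, 'cx': 316.8452353173848, 'cy': 238.36696695087952, 'distortion': array([-0.053,  0.   ,  0.   ,  0.   ,  0.   ]), 'rvec': array([-2.4861, -1.5444, -0.1901]), 'tvec': array([-0.5509, -0.0245,  0.3886])}
cam in tool [ 0.0705  0.0013 -0.1778] cam axes in tool (cols)
 [[-0.0003 -0.97   -0.2431]
 [ 1.     -0.0002 -0.0005]
 [ 0.0004 -0.2431  0.97  ]]
```

Run:
```python
from h import *
np.set_printoptions(precision=3,suppress=True)
m=ctrl.camera_model("scene");s=ctrl.camera_model("side")
print("micro",plane(m,[(557,268),(570,205),(600,240)],.0),plane(s,[(130,200),(165,200),(95,140)],0))
print("bowl",plane(m,[(530,380),(590,450)],.05))
p=[[.243,.493,.205],[.35,.35,.2],[.35,.35,0.05]];print(proj(m,p),proj(s,p))
y=np.radians(153.72);D=np.array([.63-.2435,-.03-.493]);print(D@[np.cos(y),np.sin(y)],D@[np.sin(y),-np.cos(y)])
```

```text
micro [[ 0.285  0.472 -0.   ]
 [ 0.072  0.465  0.   ]
 [ 0.153  0.55   0.   ]] [[0.174 0.496 0.   ]
 [0.258 0.436 0.   ]
 [0.179 0.905 0.   ]]
bowl [[0.609 0.465 0.05 ]
 [0.686 0.586 0.05 ]]
[[611.689 199.572]
 [527.903 211.857]
 [504.263 255.815]] [[133.522 131.011]
 [192.725 143.182]
 [203.402 189.662]]
-0.5781143155508391 -0.29781720594214295
```

Request:
play_rows:
  commands:
    - [-0.0289,-0.0149,0,0,0,0,-0.3]
    - [-0.0289,-0.0149,0,0,0,0,-0.3]
    - [-0.0289,-0.0149,0,0,0,0,-0.3]
    - [-0.0289,-0.0149,0,0,0,0,-0.3]
    - [-0.0289,-0.0149,0,0,0,0,-0.3]
    - [-0.0289,-0.0149,0,0,0,0,-0.3]
    - [-0.0289,-0.0149,0,0,0,0,-0.3]
    - [-0.0289,-0.0149,0,0,0,0,-0.3]
    - [-0.0289,-0.0149,0,0,0,0,-0.3]
    - [-0.0289,-0.0149,0,0,0,0,-0.3]
    - [-0.0289,-0.0149,0,0,0,0,-0.3]
    - [-0.0289,-0.0149,0,0,0,0,-0.3]
    - [-0.0289,-0.0149,0,0,0,0,-0.3]
    - [-0.0289,-0.0149,0,0,0,0,-0.3]
    - [-0.0289,-0.0149,0,0,0,0,-0.3]
    - [-0.0289,-0.0149,0,0,0,0,-0.3]
    - [-0.0289,-0.0149,0,0,0,0,-0.3]
    - [-0.0289,-0.0149,0,0,0,0,-0.3]
    - [-0.0289,-0.0149,0,0,0,0,-0.3]
    - [-0.0289,-0.0149,0,0,0,0,-0.3]

```text
time_s: 1.77
ee_pos: [0.6304, -0.0315, 0.205]
eef_rot: [-3.141, -0.001, 2.683]
force: [-0.1, 0.6, 0.5]
grip_width: 0.0613
grip_force: 0.0
```

Request:
play_rows:
  commands:
    - [0,0,0,0,0,6.6,-0.3]
    - [0,0,0,0,0,6.6,-0.3]
    - [0,0,0,0,0,6.6,-0.3]
    - [0,0,0,0,0,6.6,-0.3]
    - [0,0,0,0,0,6.6,-0.3]
    - [0,0,0,0,0,6.6,-0.3]
    - [0,0,0,0,0,6.6,-0.3]
    - [0,0,0,0,0,6.6,-0.3]
    - [0,0,0,0,0,6.6,-0.3]
    - [0,0,0,0,0,0,-0.3]
    - [0,0,0,0,0,0,-0.3]

```text
time_s: 2.68
ee_pos: [0.6297, -0.03, 0.2051]
eef_rot: [-3.141, -0.0, 1.65]
force: [0.1, -1.2, -0.4]
grip_width: 0.061
grip_force: 0.0
```

Run:
```python
from h import *
import pickle
o=ctrl.get_obs();m=ctrl.camera_model("wrist");im=ctrl.camera("wrist");cv2.imwrite("pics/w1.png",im);pickle.dump((o,m),open("w1.pkl","wb"));print(o)
```

```text
{'time_s': 2.6833, 'qpos': array([-1.05757195e-01,  4.82481355e-01,  1.27028408e+00, -1.92448438e-05,
        1.38941339e+00, -1.84667027e-01]), 'joint_vel': array([-9.37150499e-04, -9.01750258e-05, -9.60540666e-04, -2.00837889e-04,
        1.11656476e-04, -3.02693970e-02]), 'tau': array([-3.50580478e-03, -6.41271472e+01, -3.60580444e+01,  7.16445129e-02,
        2.79079430e-02,  9.34470724e-01]), 'ee_pos': array([ 0.62971765, -0.03004609,  0.20513384]), 'eef_rot': array([-3.14101297e+00, -8.90267529e-05,  1.64970961e+00]), 'force': array([ 0.05783501, -1.1790553 , -0.38890991]), 'moment': array([-0.02380405,  0.06463469, -0.02756372]), 'grip_force': 0.0, 'grip_width': 0.06096555867354592}
```

View pics/w1.png

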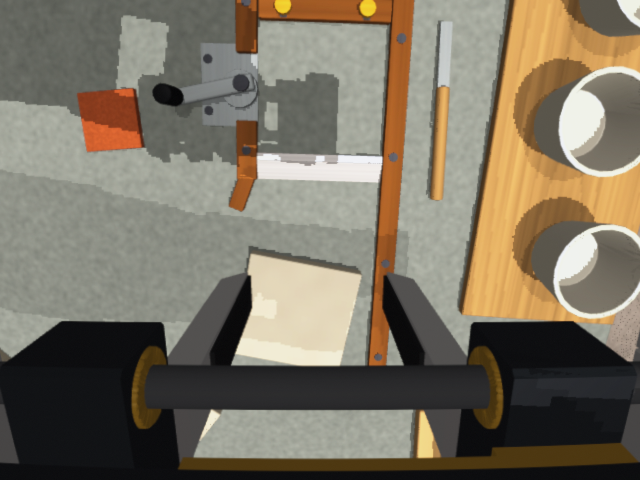

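Run:
```python
from h import *
import pickle
np.set_printoptions(precision=4,suppress=True)
o,m=pickle.load(open("w1.pkl","rb"));im=cv2.imread("pics/w1.png");hsv=cv2.cvtColor(im,cv2.COLOR_BGR2HSV)
br=(hsv[...,0]<16)&(hsv[...,1]>140)
# batten left edge per row
pts=[]
for r in list(range(40,145,5))+list(range(190,255,5))+list(range(340,362,5)):
    c=np.where(br[r,360:420])[0]
    if len(c)>8: pts.append((360+c[0]-.5,r))
P=plane(m,pts,.01)[:,:2]
A=np.polyfit(P[:,1],P[:,0],1);res=P[:,0]-np.polyval(A,P[:,1]);k=abs(res)<.002;A=np.polyfit(P[k,1],P[k,0],1)
print("batten x=a*y+b",A,k.sum(),len(k),res[k].std())
ang=np.arctan2(1,A[0]);ex=np.array([np.cos(ang),np.sin(ang)]);ey=np.array([-ex[1],ex[0]])
print("jig yaw deg",np.degrees(ang))
# lip pocket edge: bright pixels
br2=(hsv[...,2]>200)&(hsv[...,1]<30)
lp=[]
for c in range(265,380,5):
    col=np.where(br2[140:190,c])[0]
    if len(col): lp.append((c,140+col[0]-.5))
# gradient-based: lip vs floor/shadow
g=cv2.cvtColor(im,cv2.COLOR_BGR2GRAY).astype(int)
print([ (c,list(g[146:186:2,c])) for c in (300,350)])
L=plane(m,lp,.006)[:,:2]; print("lip jigx",(L@ex))
# fence face
fp=[]
for c in range(265,380,8):
    col=np.where(br[5:50,c])[0]
    fp.append((c,5+col[-1]+.5))
F=plane(m,fp,.01)[:,:2];print("fence jigx",F@ex)
print("batten y", (P[k]@ey).mean())
tc=plane(m,[(252,253.5),(361,271.5),(341,365),(236,352)],.014)[:,:2]
print("tile corners world",tc,"jigaxes",np.c_[tc@ex,tc@ey],np.linalg.norm(tc-np.roll(tc,1,0),axis=1))
kn=plane(m,[(160,94)],.052)[0,:2];pv=plane(m,[(242,83)],.02)[0,:2];print("knob,pivot in jigaxes",kn@ex,kn@ey,pv@ex,pv@ey,np.linalg.norm(kn-pv))
```

```text
batten x=a*y+b [-0.047   0.6853] 39 39 0.00027392057679967793
jig yaw deg 92.69029524521068
[(300, [np.int64(98), np.int64(102), np.int64(103), np.int64(103), np.int64(169), np.int64(178), np.int64(173), np.int64(176), np.int64(148), np.int64(227), np.int64(235), np.int64(236), np.int64(233), np.int64(234), np.int64(232), np.int64(232), np.int64(230), np.int64(170), np.int64(165), np.int64(170)]), (350, [np.int64(158), np.int64(160), np.int64(163), np.int64(162), np.int64(125), np.int64(238), np.int64(242), np.int64(242), np.int64(230), np.int64(236), np.int64(236), np.int64(238), np.int64(235), np.int64(237), np.int64(237), np.int64(236), np.int64(233), np.int64(232), np.int64(175), np.int64(171)])]
lip jigx [-0.005  -0.0048 -0.0056 -0.0072 -0.0116 -0.0123 -0.0122 -0.013  -0.0146
 -0.0145 -0.0089 -0.0052 -0.0104 -0.0121 -0.0119 -0.0038 -0.0045 -0.0044
 -0.0042 -0.0041 -0.0039 -0.0037 -0.0045]
fence jigx [0.1062 0.1064 0.1066 0.106  0.1061 0.1063 0.1065 0.106  0.1062 0.1064
 0.1059 0.1061 0.1064 0.1066 0.1061]
batten y -0.6844966085904273
tile corners world [[ 0.5724 -0.0701]
 [ 0.6759 -0.0797]
 [ 0.6663 -0.1802]
 [ 0.5602 -0.1741]] jigaxes [[-0.0969 -0.5684]
 [-0.1113 -0.6714]
 [-0.2112 -0.6572]
 [-0.2002 -0.5514]] [0.1047 0.104  0.1009 0.1063]
knob,pivot in jigaxes 0.04038790925605352 -0.5033677697829272 0.053501671951435584 -0.5615310400853823 0.05962329061958294
```

Request:
play_rows:
  commands:
    - [-0.02,-0.0216,0,0,0,1.83,1]
    - [-0.02,-0.0216,0,0,0,0,1]
    - [-0.02,-0.0216,0,0,0,0,1]
    - [-0.02,-0.0216,0,0,0,0,1]
    - [-0.02,-0.0216,0,0,0,0,1]
    - [0,0,0.03,0,0,0,1]
    - [0,0,0.03,0,0,0,1]
    - [0,0,0.03,0,0,0,1]
    - [0,0,0.03,0,0,0,1]
    - [0,0,0.03,0,0,0,1]
    - [0,0,0.03,0,0,0,1]
    - [0,0,0.01,0,0,0,1]
    - [0,0,0,0,0,0,1]
    - [0,0,0,0,0,0,1]
  force: 5

```text
time_s: 3.9
ee_pos: [0.5274, -0.1354, 0.0163]
eef_rot: [3.141, 0.0, 1.616]
force: [-0.2, 0.1, 0.4]
grip_width: 0.0008
grip_force: 0.0
```

```bash
cat >> h.py <<'E'
O=np.array([.6839,.0278]);A=np.radians(92.69);EX=np.array([np.cos(A),np.sin(A)]);EY=np.array([-EX[1],EX[0]])
def jig(p): d=np.array(p)[...,:2]-O;return np.stack([d@EX,d@EY],-1)
def st():
    o=ctrl.get_obs();print("t",o['time_s'],"jig",jig(o['ee_pos']).round(4),"z",round(o['ee_pos'][2],4),"rot",np.degrees(o['eef_rot']).round(2),"Fjig",np.array([o['force'][:2]@EX,o['force'][:2]@EY,o['force'][2]]).round(2),"w",round(o['grip_width'],4))
E
python3 -c "
from h import *
st()"
```

```text
t 3.9 jig [-0.1557  0.164 ] z 0.0163 rot [1.7998e+02 1.0000e-02 9.2560e+01] Fjig [0.09 0.22 0.42] w 0.0008
```

Request:
play_rows:
  commands:
    - [0,0,0.0083,0,0,0.13,1]
    - [0,0,0,0,0,0,1]
    - [0,0.004,0,0,0,0,1]
    - [0,0.004,0,0,0,0,1]
    - [0,0.004,0,0,0,0,1]
    - [0,0.004,0,0,0,0,1]
    - [0,0.003,0,0,0,0,1]
    - [0,0.003,0,0,0,0,1]
    - [0,0.003,0,0,0,0,1]
    - [0,0.003,0,0,0,0,1]
    - [0,0.003,0,0,0,0,1]
    - [0,0.002,0,0,0,0,1]
    - [0,0.002,0,0,0,0,1]
    - [0,0.002,0,0,0,0,1]
    - [0,0.002,0,0,0,0,1]
    - [0,0,0,0,0,0,1]

```text
time_s: 5.23
ee_pos: [0.5661, -0.1337, 0.0072]
eef_rot: [3.142, 0.0, 1.612]
force: [-1.2, 0.0, 0.0]
grip_width: 0.0005
grip_force: 0.6
```

Request:
play_rows:
  commands:
    - [0,0.001,0,0,0,0,1]
    - [0,0,0,0,0,0,1]

```text
time_s: 5.4
ee_pos: [0.5666, -0.1337, 0.007]
eef_rot: [-3.141, -0.0, 1.612]
force: [-4.0, -0.2, 0.7]
grip_width: 0.0005
grip_force: 1.9
```

Request:
play_rows:
  commands:
    - [0,0.0005,0,0,0,0,1]
    - [0,0,0,0,0,0,1]

```text
time_s: 5.57
ee_pos: [0.5668, -0.1338, 0.007]
eef_rot: [-3.14, -0.0, 1.612]
force: [-5.6, -1.8, 2.7]
grip_width: 0.0002
grip_force: 2.9
```

Request:
play_rows:
  commands:
    - [0,-0.005,0,0,0,0,1]
    - [0,-0.01,0,0,0,0,1]
    - [0,0,-0.03,0,0,0,-0.3]
    - [0,0,-0.03,0,0,0,-0.3]
    - [0.011,0.013,-0.03,0,0,0,-0.3]
    - [0.011,0.013,-0.03,0,0,0,-0.3]
    - [0.011,0.013,-0.03,0,0,0,-0.3]
    - [0.011,0.013,-0.03,0,0,0,-0.3]
    - [0.011,0.013,-0.013,0,0,0,-0.3]
    - [0.011,0.017,0,0,0,0,-0.3]
    - [0,0,0,0,0,0,-0.3]
    - [0,0,0,0,0,0,-0.3]

```text
time_s: 6.57
ee_pos: [0.6317, -0.0645, 0.1997]
eef_rot: [-3.142, -0.0, 1.613]
force: [-0.8, -0.2, -0.4]
grip_width: 0.0604
grip_force: 0.0
```

Run:
```python
from h import *
import pickle
st();m=ctrl.camera_model("wrist");im=ctrl.camera("wrist");cv2.imwrite("pics/w2.png",im);pickle.dump(m,open("w2.pkl","wb"))
```

```text
t 6.5667 jig [-0.0897  0.0565] z 0.1997 rot [-1.800e+02 -1.000e-02  9.242e+01] Fjig [-0.15  0.86 -0.39] w 0.0604
```

View pics/w2.png

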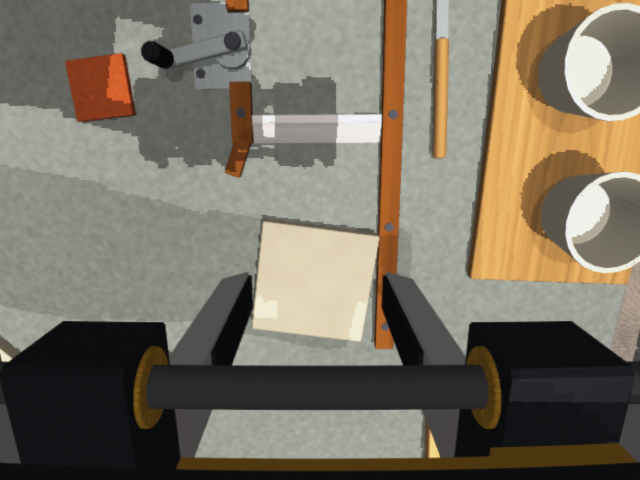

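Run:
```python
from h import *
import pickle
m=pickle.load(open("w2.pkl","rb"));im=cv2.imread("pics/w2.png");hsv=cv2.cvtColor(im,cv2.COLOR_BGR2HSV)
print(jig(plane(m,[(263,221),(379,237),(361,341),(253,327)],.014)).round(4))
br=(hsv[...,0]<16)&(hsv[...,1]>140)
for r in (20,80,180,220,330): 
    c=np.where(br[r,370:420])[0]; print(r,jig(plane(m,[(370+c[0]-.5,r)],.01)).round(4))
print("lip",jig(plane(m,[(300,114.5),(350,114.5)],.006)).round(4))
```

```text
[[-0.0927  0.1047]
 [-0.1082 -0.0005]
 [-0.2127  0.0136]
 [-0.1973  0.1184]]
20 [[0.0756 0.0002]]
80 [[ 0.0281 -0.0002]]
180 [[-0.0567 -0.    ]]
220 [[-0.0931 -0.0002]]
330 [[-2.031e-01  1.000e-04]]
lip [[ 0.0001  0.0703]
 [-0.0001  0.0267]]
```

Request:
play_rows:
  commands:
    - [-0.029,0,0,0,0,-0.27,-0.3]
    - [-0.029,0,0,0,0,0,-0.3]
    - [-0.029,0,0,0,0,0,-0.3]
    - [-0.029,0,0,0,0,0,-0.3]
    - [-0.0295,0,0,0,0,0,-0.3]
    - [0,0,0.03,0,0,0,-0.3]
    - [0,0,0.03,0,0,0,-0.3]
    - [0,0,0.03,0,0,0,-0.3]
    - [0,0,0.03,0,0,0,-0.3]
    - [0,0,0.03,0,0,0,-0.3]
    - [0,0,0.03,0,0,0,-0.3]
    - [0,0,0.009,0,0,0,-0.3]
    - [0,0,0,0,0,0,-0.3]
    - [0,0,0,0,0,0,-0.3]

```text
time_s: 7.78
ee_pos: [0.6383, -0.2108, 0.0123]
eef_rot: [3.141, 0.0, 1.616]
force: [0.6, 0.3, 0.5]
grip_width: 0.0609
grip_force: 0.0
```

```bash
python3 -c "
from h import *
st()"
```

```text
t 7.7833 jig [-0.2362  0.0568] z 0.0123 rot [1.7996e+02 2.0000e-02 9.2600e+01] Fjig [ 0.32 -0.66  0.51] w 0.0609
```

Request:
play_rows:
  commands:
    - [0,0,0.0026,0,0,0,-0.3]
    - [0.004,0,0,0,0,0,-0.3]
    - [0.004,0,0,0,0,0,-0.3]
    - [0.003,0,0,0,0,0,-0.3]
    - [0.003,0,0,0,0,0,-0.3]
    - [0.003,0,0,0,0,0,-0.3]
    - [0.003,0,0,0,0,0,-0.3]
    - [0.003,0,0,0,0,0,-0.3]
    - [0.003,0,0,0,0,0,-0.3]
    - [0.003,0,0,0,0,0,-0.3]
    - [0.003,0,0,0,0,0,-0.3]
    - [0.003,0,0,0,0,0,-0.3]
    - [0.003,0,0,0,0,0,-0.3]
    - [0.003,0,0,0,0,0,-0.3]
    - [0.003,0,0,0,0,0,-0.3]
    - [0.002,0,0,0,0,0,-0.3]

```text
time_s: 9.12
ee_pos: [0.636, -0.1639, 0.0085]
eef_rot: [-3.141, -0.0, 1.617]
force: [-0.4, -1.2, -0.2]
grip_width: 0.0612
grip_force: 0.8
```

Run:
```python
from h import *
import pickle
st();m=ctrl.camera_model("wrist");im=ctrl.camera("wrist");cv2.imwrite("pics/w3.png",im);pickle.dump(m,open("w3.pkl","wb"))
```

```text
t 9.1167 jig [-0.1892  0.0568] z 0.0085 rot [-179.99   -0.     92.64] Fjig [-1.16  0.44 -0.19] w 0.0612
```

View pics/w3.png

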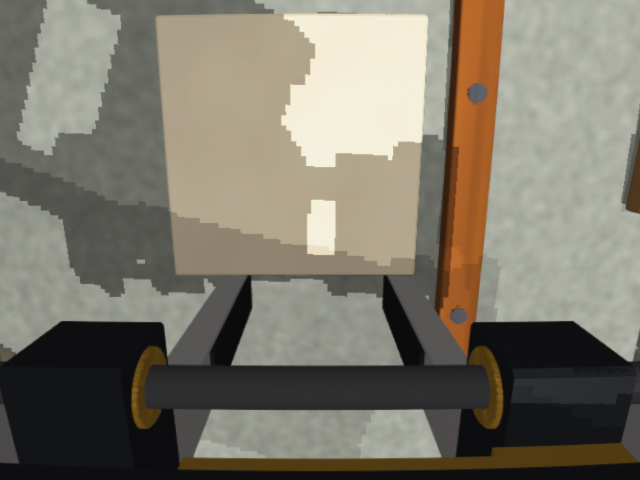

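Run:
```python
from h import *
import pickle
m=pickle.load(open("w3.pkl","rb"))
print(jig(plane(m,[(157,15),(428,14),(414,274),(176,275)],.014)).round(4),jig(plane(m,[(456,20),(440,300)],.01)).round(4))
```

```text
[[-0.0712  0.1185]
 [-0.0714  0.0133]
 [-0.1773  0.0134]
 [-0.1776  0.1192]] [[-0.0723  0.0009]
 [-0.1914 -0.0005]]
```

Request:
play_rows:
  commands:
    - [-0.01,0,0,0,0,0,-0.3]
    - [0,0,-0.03,0,0,0,-0.3]
    - [0.0185,-0.0255,0,0,0,0,1]
    - [0.0185,-0.0255,0,0,0,0,1]
    - [0.0185,-0.0255,0,0,0,0,1]
    - [0.0185,-0.0255,0,0,0,0,1]
    - [0,0,0,0,0,0,1]
    - [0,0,0.03,0,0,0,1]
    - [0,0,0,0,0,0,1]
    - [0,0.004,0,0,0,0,1]
    - [0,0.004,0,0,0,0,1]
    - [0,0.004,0,0,0,0,1]
    - [0,0.004,0,0,0,0,1]
    - [0,0.003,0,0,0,0,1]
    - [0,0.003,0,0,0,0,1]
    - [0,0.003,0,0,0,0,1]
    - [0,0.003,0,0,0,0,1]
    - [0,0.003,0,0,0,0,1]
    - [0,0.003,0,0,0,0,1]
    - [0,0,0,0,0,0,1]

```text
time_s: 10.83
ee_pos: [0.5656, -0.1035, 0.0086]
eef_rot: [3.141, 0.0, 1.617]
force: [-0.9, -0.2, -0.1]
grip_width: 0.0008
grip_force: 0.2
```

```bash
python3 -c "
from h import *
st()"
```

```text
t 10.8333 jig [-0.1256  0.1243] z 0.0086 rot [179.99   0.    92.63] Fjig [-0.14  0.86 -0.07] w 0.0008
```

Request:
play_rows:
  commands:
    - [0,0.002,0,0,0,0,1]
    - [0,0,0,0,0,0,1]

```text
time_s: 11.0
ee_pos: [0.5674, -0.1034, 0.0086]
eef_rot: [-3.142, -0.0, 1.617]
force: [0.1, -0.1, 0.6]
grip_width: 0.0003
grip_force: 0.4
```

Request:
play_rows:
  commands:
    - [0,0.001,0,0,0,0,1]
    - [0,0,0,0,0,0,1]

```text
time_s: 11.17
ee_pos: [0.5682, -0.1034, 0.0085]
eef_rot: [-3.142, -0.0, 1.616]
force: [-1.6, -0.1, 0.9]
grip_width: 0.0006
grip_force: 0.6
```

Request:
play_rows:
  commands:
    - [0,0.0007,0,0,0,0,1]
    - [0,0,0,0,0,0,1]

```text
time_s: 11.33
ee_pos: [0.5689, -0.1033, 0.0086]
eef_rot: [3.142, 0.0, 1.617]
force: [-0.5, 0.3, 1.2]
grip_width: 0.0002
grip_force: 0.6
```

Request:
play_rows:
  commands:
    - [0,-0.006,0,0,0,0,1]
    - [0,0,-0.03,0,0,0,1]
    - [-0.0195,0.018,0,0,0,0,-0.3]
    - [-0.0195,0.018,0,0,0,0,-0.3]
    - [-0.0195,0.018,0,0,0,0,-0.3]
    - [-0.0195,0.018,0,0,0,0,-0.3]
    - [0,0,0,0,0,0,-0.3]
    - [0,0,0.0297,0,0,0,-0.3]
    - [0,0,0,0,0,0,-0.3]
    - [0.003,0,0,0,0,0,-0.3]
    - [0.003,0,0,0,0,0,-0.3]
    - [0.003,0,0,0,0,0,-0.3]
    - [0.003,0,0,0,0,0,-0.3]
    - [0.003,0,0,0,0,0,-0.3]
    - [0.003,0,0,0,0,0,-0.3]
    - [0.003,0,0,0,0,0,-0.3]
    - [0.003,0,0,0,0,0,-0.3]
    - [0.003,0,0,0,0,0,-0.3]
    - [0.003,0,0,0,0,0,-0.3]
    - [0,0,0,0,0,0,-0.3]

```text
time_s: 13.0
ee_pos: [0.637, -0.1476, 0.0088]
eef_rot: [-3.141, -0.0, 1.617]
force: [-0.2, -0.3, 0.5]
grip_width: 0.061
grip_force: 0.0
```

Run:
```python
from h import *
import pickle
st();m=ctrl.camera_model("wrist");im=ctrl.camera("wrist");cv2.imwrite("pics/w4.png",im);pickle.dump(m,open("w4.pkl","wb"))
hsv=cv2.cvtColor(im,cv2.COLOR_BGR2HSV);br=((hsv[...,0]<16)&(hsv[...,1]>150)).astype(np.uint8)
g=(hsv[...,2]>95)&(hsv[...,1]>25)&(hsv[...,1]<120)&(hsv[...,0]>10)&(hsv[...,0]<30)
k,l,s,c=cv2.connectedComponentsWithStats(g.astype(np.uint8));i=1+np.argmax(s[1:,4]);print(s[i])
cn=cv2.findContours((l==i).astype(np.uint8),cv2.RETR_EXTERNAL,cv2.CHAIN_APPROX_NONE)[0][0];b=cv2.approxPolyDP(cv2.convexHull(cn),8,True).reshape(-1,2);print(b.tolist());print(jig(plane(m,b,.014)).round(4).tolist())
```

```text
t 13.0 jig [-0.173   0.0551] z 0.0088 rot [-1.7999e+02 -1.0000e-02  9.2640e+01] Fjig [-0.29  0.18  0.46] w 0.061
[  171    13   273   263 65899]
[[442, 15], [427, 273], [191, 274], [171, 16]]
[[-0.0553, 0.0059], [-0.1607, 0.0058], [-0.161, 0.1107], [-0.0554, 0.1114]]
```

Request:
play_rows:
  commands:
    - [0.003,0.0004,0,0,0,0,-0.3]
    - [0.003,0.0004,0,0,0,0,-0.3]
    - [0.003,0.0004,0,0,0,0,-0.3]
    - [0.003,0.0004,0,0,0,0,-0.3]
    - [0.003,0.0004,0,0,0,0,-0.3]
    - [0.003,0.0004,0,0,0,0,-0.3]
    - [0.003,0.0004,0,0,0,0,-0.3]
    - [0.003,0.0003,0,0,0,0,-0.3]
    - [0,0,0,0,0,0,-0.3]

```text
time_s: 13.8
ee_pos: [0.6391, -0.1235, 0.0088]
eef_rot: [-3.142, -0.0, 1.617]
force: [0.0, 0.1, 0.8]
grip_width: 0.0614
grip_force: 0.0
```

```bash
cat >> h.py <<'E'
def tile(name):
    st();m=ctrl.camera_model("wrist");im=ctrl.camera("wrist");cv2.imwrite(f"pics/{name}.png",im)
    hsv=cv2.cvtColor(im,cv2.COLOR_BGR2HSV)
    g=(hsv[...,2]>95)&(hsv[...,1]>25)&(hsv[...,1]<120)&(hsv[...,0]>10)&(hsv[...,0]<30)
    k,l,s,c=cv2.connectedComponentsWithStats(g.astype(np.uint8));i=1+np.argmax(s[1:,4])
    cn=cv2.findContours((l==i).astype(np.uint8),cv2.RETR_EXTERNAL,cv2.CHAIN_APPROX_NONE)[0][0];b=cv2.approxPolyDP(cv2.convexHull(cn),8,True).reshape(-1,2);print(b.tolist());print(jig(plane(m,b,.014)).round(4).tolist())
E
python3 -c "
from h import *
tile('w5')"
```

```text
t 13.8 jig [-0.149   0.0519] z 0.0088 rot [-1.800e+02 -1.000e-02  9.265e+01] Fjig [ 0.06 -0.01  0.83] w 0.0614
[[443, 15], [427, 272], [190, 273], [171, 16]]
[[-0.0313, 0.0023], [-0.1362, 0.0025], [-0.1366, 0.1079], [-0.0314, 0.1082]]
```

Request:
play_rows:
  commands:
    - [0.003,0,0,0,0,0,-0.3]
    - [0.003,0,0,0,0,0,-0.3]
    - [0.002,0,0,0,0,0,-0.3]
    - [0.002,0,0,0,0,0,-0.3]
    - [0.002,0,0,0,0,0,-0.3]
    - [0.002,0,0,0,0,0,-0.3]

```text
time_s: 14.35
ee_pos: [0.6384, -0.1101, 0.0089]
eef_rot: [3.141, 0.0, 1.617]
force: [0.0, -2.3, 0.8]
grip_width: 0.0612
grip_force: 1.0
```

Request:
play_rows:
  commands:
    - [0.002,0,0,0,0,0,-0.3]
    - [0.002,0,0,0,0,0,-0.3]
    - [0.002,0,0,0,0,0,-0.3]
    - [0.002,0,0,0,0,0,-0.3]
    - [0.002,0,0,0,0,0,-0.3]
    - [0.002,0,0,0,0,0,-0.3]
    - [0.002,0,0,0,0,0,-0.3]
    - [0.002,0,0,0,0,0,-0.3]

```text
time_s: 15.02
ee_pos: [0.6376, -0.0939, 0.0088]
eef_rot: [-3.142, -0.0, 1.617]
force: [-0.5, -1.9, 0.0]
grip_width: 0.0613
grip_force: 0.8
```

```bash
python3 -c "
from h import *
tile('w6')"
```

```text
t 15.0167 jig [-0.1194  0.0519] z 0.0088 rot [-180.     -0.     92.63] Fjig [-1.83  0.58  0.03] w 0.0613
[[448, 11], [427, 273], [190, 274], [166, 12]]
[[-0.0002, 0.0004], [-0.1071, 0.0026], [-0.1074, 0.108], [-0.0003, 0.1101]]
```

Request:
play_rows:
  commands:
    - [0.003,0,0,0,0,0,-0.3]
    - [0.003,0,0,0,0,0,-0.3]
    - [0.003,0,0,0,0,0,-0.3]
    - [0.003,0,0,0,0,0,-0.3]
    - [0.003,0,0,0,0,0,-0.3]
    - [0.003,0,0,0,0,0,-0.3]
    - [0.003,0,0,0,0,0,-0.3]
    - [0.003,0,0,0,0,0,-0.3]
    - [0.003,0,0,0,0,0,-0.3]
    - [0.003,0,0,0,0,0,-0.3]
    - [0.003,0,0,0,0,0,-0.3]
    - [0.003,0,0,0,0,0,-0.3]
    - [0.003,0,0,0,0,0,-0.3]
    - [0.003,0,0,0,0,0,-0.3]
    - [0.003,0,0,0,0,0,-0.3]

```text
time_s: 16.32
ee_pos: [0.6356, -0.049, 0.0088]
eef_rot: [-3.142, 0.0, 1.617]
force: [0.4, -1.6, 0.6]
grip_width: 0.0608
grip_force: 0.8
```

```bash
python3 -c "
from h import *
tile('w7')"
```

```text
t 16.3167 jig [-0.0744  0.0519] z 0.0088 rot [-180.      0.     92.62] Fjig [-1.62 -0.36  0.57] w 0.0608
[[452, 8], [427, 273], [190, 274], [127, 61], [160, 10]]
[[0.0459, -0.0011], [-0.062, 0.0025], [-0.0624, 0.108], [0.0269, 0.1271], [0.0455, 0.1123]]
```

Request:
play_rows:
  commands:
    - [0.003,0,0,0,0,0,-0.3]
    - [0.003,0,0,0,0,0,-0.3]
    - [0.002,0,0,0,0,0,-0.3]
    - [0.002,0,0,0,0,0,-0.3]
    - [0.002,0,0,0,0,0,-0.3]
    - [0.003,0,0,0,0,0,-0.3]
    - [0.003,0,0,0,0,0,-0.3]
    - [0.003,0,0,0,0,0,-0.3]
    - [0.003,0,0,0,0,0,-0.3]
    - [0.003,0,0,0,0,0,-0.3]
    - [0.003,0,0,0,0,0,-0.3]
    - [0.003,0,0,0,0,0,-0.3]
    - [0.003,0,0,0,0,0,-0.3]
    - [0.003,0,0,0,0,0,-0.3]
    - [0.003,0,0,0,0,0,-0.3]
    - [0.003,0,0,0,0,0,-0.3]

```text
time_s: 17.7
ee_pos: [0.6338, -0.0043, 0.0093]
eef_rot: [3.141, 0.0, 1.616]
force: [0.1, -0.3, -0.9]
grip_width: 0.0611
grip_force: 0.3
```

```bash
python3 -c "
from h import *
tile('w8')"
```

```text
t 17.7 jig [-0.0297  0.0516] z 0.0093 rot [179.95   0.    92.6 ] Fjig [-0.29 -0.07 -0.95] w 0.0611
[[442, 14], [432, 277], [187, 278], [172, 16]]
[[0.0885, 0.0022], [-0.0194, -0.0003], [-0.0197, 0.1093], [0.0881, 0.1075]]
```

Request:
play_rows:
  commands:
    - [0.003,0,0,0,0,0,-0.3]
    - [0.003,0,0,0,0,0,-0.3]
    - [0.003,0,0,0,0,0,-0.3]
    - [0.003,0,0,0,0,0,-0.3]
    - [0.002,0,0,0,0,0,-0.3]
    - [0.002,0,0,0,0,0,-0.3]
    - [0.001,0,0,0,0,0,-0.3]
    - [0.001,0,0,0,0,0,-0.3]
    - [0.001,0,0,0,0,0,-0.3]
    - [0,0,0,0,0,0,-0.3]

```text
time_s: 18.58
ee_pos: [0.6326, 0.0148, 0.0088]
eef_rot: [-3.142, -0.0, 1.617]
force: [-1.1, -0.4, -0.5]
grip_width: 0.061
grip_force: 0.1
```

Request:
play_rows:
  commands:
    - [0.001,0,0,0,0,0,-0.3]
    - [0.001,0,0,0,0,0,-0.3]
    - [0.0005,0,0,0,0,0,-0.3]
    - [0,0,0,0,0,0,-0.3]

```text
time_s: 18.92
ee_pos: [0.6326, 0.0173, 0.0089]
eef_rot: [3.142, -0.0, 1.617]
force: [-0.5, 0.1, -0.4]
grip_width: 0.0613
grip_force: 0.1
```

```bash
python3 -c "
from h import *
tile('w9')"
```

```text
t 18.9167 jig [-0.0081  0.0518] z 0.0089 rot [180.    -0.    92.62] Fjig [ 0.17  0.46 -0.39] w 0.0613
[[443, 15], [427, 274], [191, 274], [172, 17]]
[[0.1096, 0.0022], [0.0038, 0.0024], [0.0039, 0.1074], [0.1092, 0.1077]]
```

Request:
play_rows:
  commands:
    - [0.0007,0,0,0,0,0,-0.3]
    - [0.0007,0,0,0,0,0,-0.3]
    - [0,0,0,0,0,0,-0.3]

```text
time_s: 19.22
ee_pos: [0.6325, 0.0187, 0.0089]
eef_rot: [3.142, 0.0, 1.617]
force: [-0.2, -0.2, 0.0]
grip_width: 0.061
grip_force: 0.3
```

Request:
play_rows:
  commands:
    - [0.0005,0,0,0,0,0,-0.3]
    - [0.0005,0,0,0,0,0,-0.3]
    - [0,0,0,0,0,0,-0.3]

```text
time_s: 19.47
ee_pos: [0.6326, 0.0191, 0.0089]
eef_rot: [3.141, 0.001, 1.617]
force: [1.6, -5.0, -1.1]
grip_width: 0.0613
grip_force: 2.3
```

Request:
play_rows:
  commands:
    - [0.0005,0,0,0,0,0,-0.3]
    - [0,0,0,0,0,0,-0.3]

```text
time_s: 19.63
ee_pos: [0.6326, 0.0192, 0.0089]
eef_rot: [3.141, 0.001, 1.617]
force: [2.7, -6.7, -0.2]
grip_width: 0.0611
grip_force: 3.7
```

Request:
play_rows:
  commands:
    - [-0.005,0,0,0,0,0,-0.3]
    - [-0.01,0,0,0,0,0,-0.3]
    - [0,0,-0.03,0,0,0,-0.3]
    - [0,0,-0.03,0,0,0,-0.3]
    - [0,-0.012,-0.03,0,0,0,1]
    - [0,-0.012,-0.03,0,0,0,1]
    - [0,-0.012,-0.03,0,0,0,1]
    - [0,-0.012,-0.03,0,0,0,1]
    - [0,0,0,0,0,0,1]
    - [0,0,0,0,0,0,1]

```text
time_s: 20.47
ee_pos: [0.5855, 0.0025, 0.1906]
eef_rot: [3.138, 0.0, 1.616]
force: [0.6, -0.5, -1.5]
grip_width: 0.0247
grip_force: 0.0
```

Run:
```python
from h import *
import pickle
pickle.dump(ctrl.camera_model("wrist"),open("w10.pkl","wb"));tile("w10")
```

```text
t 20.4667 jig [-0.0207  0.0995] z 0.1906 rot [179.81   0.    92.61] Fjig [-0.56 -0.58 -1.52] w 0.0247
[[435, 60], [429, 189], [306, 190], [304, 60]]
[[0.1115, 0.0021], [0.006, 0.001], [0.0052, 0.1078], [0.111, 0.1086]]
```

View pics/w10.png

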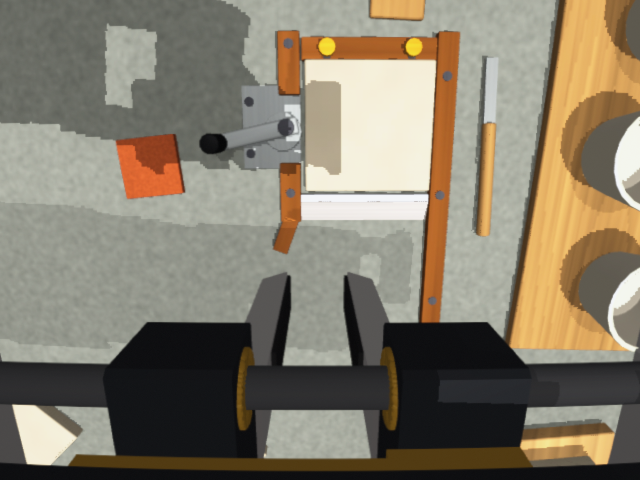

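Run:
```python
from h import *
import pickle
m=pickle.load(open("w10.pkl","rb"));im=cv2.imread("pics/w10.png")
k=(im.max(2)<40);k[:, :185]=0;k[:,245:]=0;k[:120]=0;k[170:]=0
y,x=np.where(k);print(x.min(),x.max(),y.min(),y.max())
a=jig(plane(m,[(x.min(),y[x<x.min()+4].mean())],.052))[0];print("knob outer rim",a,jig(plane(m,[(210,143)],.052)))
v=a-np.array([.058,.125]);print("radius (expect 66)",np.hypot(*v),"angle",np.arctan2(-v[0],v[1]))
a=np.arctan2(-v[0],v[1]);kn=np.array([.058,.125])+.058*np.array([-np.sin(a),np.cos(a)]);print("knob",kn,"start TCP",kn+.021*np.array([np.cos(a),np.sin(a)]))
```

```text
200 226 134 153
knob outer rim [0.04612603 0.1866966 ] [[0.04597916 0.17910433]]
radius (expect 66) 0.0628288314651181 angle 0.190132750040757
knob [0.04703862 0.18195479] start TCP [0.06766019 0.18592357]
```

Request:
play_rows:
  commands:
    - [0.0221,-0.0216,0,0,0,0,1]
    - [0.0221,-0.0216,0,0,0,0,1]
    - [0.022,-0.0216,0,0,0,0,1]
    - [0.022,-0.0217,0,0,0,0,1]
    - [0,0,0,0,0,-5.5,1]
    - [0,0,0,0,0,-5.5,1]
    - [0,0,0.03,0,0,0,1]
    - [0,0,0.03,0,0,0,1]
    - [0,0,0.03,0,0,0,1]
    - [0,0,0.03,0,0,0,1]
    - [0,0,0.02,0,0,0,1]
    - [0,0,0,0,0,0,1]
    - [0,0,0,0,0,0,1]

```text
time_s: 21.6
ee_pos: [0.494, 0.0869, 0.0476]
eef_rot: [-3.138, -0.001, 1.808]
force: [-0.5, 0.5, 0.7]
grip_width: 0.0006
grip_force: 0.0
```

```bash
python3 -c "
from h import *
st()"
```

```text
t 21.6 jig [0.0679 0.1869] z 0.0476 rot [-1.7980e+02 -3.0000e-02  1.0362e+02] Fjig [0.56 0.46 0.68] w 0.0006
```

Request:
play_rows:
  commands:
    - [0,0,0.0215,0,0,0,1]
    - [0,0,0,0,0,0,1]
    - [-0.0025,0,0,0,0,0,1]
    - [-0.0025,0,0,0,0,0,1]
    - [-0.0041,-0.001,0,0,0,-4,1]
    - [-0.0041,-0.001,0,0,0,-4,1]
    - [-0.0041,-0.001,0,0,0,-4,1]
    - [-0.0041,-0.001,0,0,0,-4,1]
    - [-0.0041,-0.001,0,0,0,-4,1]
    - [-0.0041,-0.001,0,0,0,-4,1]
    - [-0.0041,-0.001,0,0,0,-4,1]
    - [-0.0041,-0.001,0,0,0,-4,1]

```text
time_s: 22.6
ee_pos: [0.5043, 0.0495, 0.0287]
eef_rot: [3.141, 0.0, 2.37]
force: [-3.2, 0.7, 1.8]
grip_width: 0.0004
grip_force: 1.3
```

```bash
cat >> h.py <<'E'
def arm():
    st();o=ctrl.get_obs();p=jig(o['ee_pos'])-[.058,.125];y=o['eef_rot'][2]-A
    t=np.array([np.cos(y),np.sin(y)]);r=np.array([-t[1],t[0]]);print("tool ang",y,"back",p@t,"rad",p@r,"F back",o['force'][:2]@np.array([np.cos(y+A),np.sin(y+A)]))
E
python3 -c "
from h import *
arm()"
```

```text
t 22.6 jig [0.0301 0.1784] z 0.0287 rot [1.7995e+02 3.0000e-02 1.3581e+02] Fjig [0.81 3.13 1.75] w 0.0004
tool ang 0.752599146088812 back 0.016170123113804283 rad 0.058020922704432334 F back 2.7339555070359443
```

Request:
play_rows:
  commands:
    - [-0.0041,-0.001,0,0,0,-4,1]
    - [-0.0041,-0.001,0,0,0,-4,1]
    - [-0.0041,-0.001,0,0,0,-4,1]
    - [-0.0041,-0.001,0,0,0,-4,1]
    - [-0.0041,-0.001,0,0,0,-4,1]
    - [-0.0041,-0.001,0,0,0,-4,1]
    - [-0.0041,-0.001,0,0,0,-4,1]
    - [-0.0021,-0.0005,0,0,0,-2,1]
    - [0,0,0,0,0,0,1]

```text
time_s: 23.35
ee_pos: [0.5266, 0.0272, 0.0286]
eef_rot: [3.142, 0.001, 2.892]
force: [-0.9, -0.9, 0.8]
grip_width: 0.0004
grip_force: 0.3
```

```bash
python3 -c "
from h import *
arm()"
```

```text
t 23.35 jig [0.0067 0.1571] z 0.0286 rot [1.800e+02 6.000e-02 1.657e+02] Fjig [-0.86  0.91  0.83] w 0.0004
tool ang 1.274229373884588 back 0.015726916955063154 rad 0.058410874686850925 F back 0.6242522330762722
```

Request:
play_rows:
  commands:
    - [-0.001,-0.0003,0,0,0,-1,1]
    - [-0.001,-0.0003,0,0,0,-1,1]
    - [-0.001,-0.0003,0,0,0,-1,1]
    - [0,0,0,0,0,0,1]

```text
time_s: 23.68
ee_pos: [0.529, 0.0261, 0.0276]
eef_rot: [3.142, 0.0, 2.944]
force: [-1.4, -0.3, 1.2]
grip_width: 0.0006
grip_force: 0.7
```

```bash
python3 -c "
from h import *
arm()"
```

```text
t 23.6833 jig [0.0056 0.1549] z 0.0276 rot [1.7999e+02 2.0000e-02 1.6869e+02] Fjig [-0.21  1.44  1.18] w 0.0006
tool ang 1.3264449243787964 back 0.016283559019153265 rad 0.05808128409918563 F back 1.3489723211259832
```

Request:
play_rows:
  commands:
    - [-0.001,-0.0003,0,0,0,-1,1]
    - [-0.001,-0.0003,0,0,0,-1,1]
    - [0,0,0,0,0,0,1]

```text
time_s: 23.93
ee_pos: [0.5307, 0.0252, 0.0274]
eef_rot: [3.142, -0.0, 2.98]
force: [-3.6, -0.4, 3.2]
grip_width: 0.0003
grip_force: 1.6
```

Request:
play_rows:
  commands:
    - [-0.001,-0.0003,0,0,0,-1,1]
    - [-0.001,-0.0003,0,0,0,-1,1]
    - [0,0,0,0,0,0,1]

```text
time_s: 24.18
ee_pos: [0.5323, 0.0243, 0.0273]
eef_rot: [3.142, -0.001, 3.015]
force: [-5.5, 1.8, 4.5]
grip_width: 0.0006
grip_force: 2.6
```

Request:
play_rows:
  commands:
    - [-0.001,-0.0003,0,0,0,-1,1]
    - [0,0,0,0,0,0,1]

```text
time_s: 24.35
ee_pos: [0.5328, 0.0239, 0.0272]
eef_rot: [-3.142, -0.002, 3.032]
force: [-8.2, 0.9, 5.4]
grip_width: 0.0005
grip_force: 4.2
```

```bash
python3 -c "
from h import *
arm()"
```

```text
t 24.35 jig [0.0032 0.1511] z 0.0272 rot [-1.8000e+02 -1.2000e-01  1.7372e+02] Fjig [1.32 8.14 5.42] w 0.0005
tool ang 1.414316082590702 back 0.01725761465531402 rad 0.05818207319640768 F back 8.243791764325291
```

Request:
play_rows:
  commands:
    - [-0.0007,0,0,0,0,0,1]
    - [0,0,0,0,0,0,1]

```text
time_s: 24.52
ee_pos: [0.5329, 0.0239, 0.0271]
eef_rot: [-3.141, -0.003, 3.031]
force: [-11.7, 1.0, 9.0]
grip_width: 0.0008
grip_force: 6.4
```

Request:
play_rows:
  commands:
    - [-0.0007,0,0,0,0,0,1]
    - [0,0,0,0,0,0,1]

```text
time_s: 24.68
ee_pos: [0.533, 0.0239, 0.0271]
eef_rot: [-3.141, -0.005, 3.031]
force: [-16.5, 0.7, 11.0]
grip_width: 0.0006
grip_force: 8.5
```

Request:
play_rows:
  commands:
    - [-0.0005,0,0,0,0,0,1]
    - [0,0,0,0,0,0,1]

```text
time_s: 24.85
ee_pos: [0.5332, 0.0238, 0.0271]
eef_rot: [-3.141, -0.006, 3.031]
force: [-18.9, 1.3, 14.7]
grip_width: 0.0001
grip_force: 10.1
```

```bash
python3 -c "
from h import *
arm()"
```

```text
t 24.85 jig [0.0031 0.1508] z 0.0271 rot [-179.98   -0.33  173.67] Fjig [ 2.18 18.85 14.71] w 0.0001
tool ang 1.4133569240549895 back 0.01684417250717868 rad 0.0582507436854976 F back 18.959508082699813
```

Request:
play_rows:
  commands:
    - [0.003,0,0,0,0,0,1]
    - [0.006,0,0,0,0,0,1]
    - [0.008,0,0,0,0,0,1]
    - [0,0,-0.035,0,0,0,1]
    - [0,0,-0.035,0,0,0,1]
    - [0,0,-0.035,0,0,0,1]
    - [-0.016,0.012,-0.035,0,0,0,1]
    - [-0.016,0.012,-0.035,0,0,0,1]
    - [-0.016,0.012,0,0,0,0,1]
    - [-0.016,0.012,0,0,0,0,1]
    - [0,0,0,0,0,0,1]
    - [0,0,0,0,0,0,1]

```text
time_s: 25.85
ee_pos: [0.5872, 0.0664, 0.2017]
eef_rot: [-3.141, -0.001, 3.031]
force: [-0.2, -0.2, -0.2]
grip_width: 0.0005
grip_force: 0.0
```

Run:
```python
from h import *
import pickle
pickle.dump(ctrl.camera_model("wrist"),open("w11.pkl","wb"));tile("w11")
```

```text
t 25.85 jig [0.0431 0.0948] z 0.2017 rot [-1.7999e+02 -3.0000e-02  1.7367e+02] Fjig [-0.22  0.22 -0.15] w 0.0005
[[388, 190], [402, 299], [317, 313], [286, 288], [272, 208]]
[[0.1108, 0.1074], [0.1121, 0.0016], [0.0296, 0.0003], [0.0046, 0.0302], [0.0055, 0.1077]]
```

View pics/w11.png

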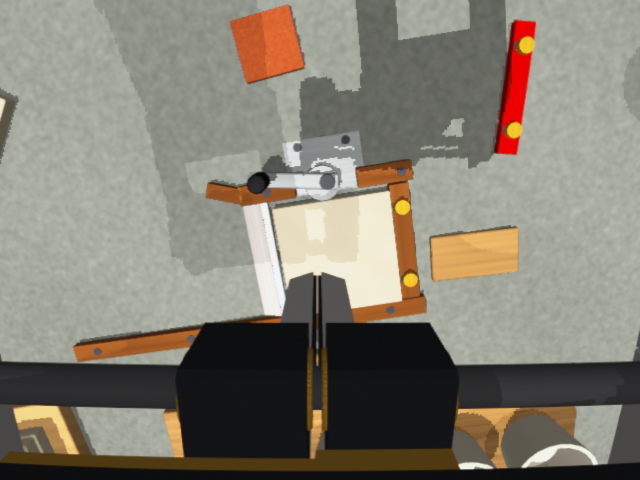

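```bash
python3 -c "
from station import ctrl
print(ctrl.hand_in())"
```

```text
the job is handed in; nothing more can be done
None
```

I slid the tile over the lip so it dropped flat into the pocket, pushed it against the end fence at about 7 N, swung the cam lever to its stop, and handed the job in at about 26 s with the arm clear.

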